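# Unlock the tin card box by counting clicks

## Robot

A 6-joint arm with a two-finger parallel gripper is mounted at the origin on the work surface. World frame = base frame: x ahead of the robot, y to its left, z up, the work surface at z = 0. Lengths are in m, angles in rad, forces in N, time in s.
With the tool pointing down it reaches from about 0.35 to 0.775 m from the base axis. Payload 5.5 kg.
Tool frame: the origin (TCP) lies midway between the tips of the shut fingers; the grasp point (between the pads) lies hold_point_z behind it (hold_point_z is the distance from the TCP to the grasp point, in m); z points along the fingers, y is the direction in which the jaws open and shut (so a half turn about z gives the same grasp; the last joint's range is limited). The gripper opens to 85 mm and grips with 20 to 120 N. Pads are 22 mm wide; open, the fingers measure 114 mm over their backs; the gripper's body (76 mm by 85 mm) begins 54 mm behind the grasp point. The pads swing forward as they close: fully open they stand 13 mm farther back than shut.
Start: joints at [-1.322, 0.313, 0.046, 1.304, 0, 1.431], TCP at [0.218, -0.532, 0.231] pointing down, gripper open.
Joint ranges: [-2.76, 2.76], [-0.86, 1.69], [-1.03, 1.26], [-2.2, 2.34], [-1.47, 1.5], [-3.14, 3.14]. Speed limits (rad/s): [2.57, 2.57, 3.14, 3.14, 3.14, 3.14].

## Interface

Orientations are given as a unit quaternion [w, x, y, z].
In Python, from workcell import * gives the robot as it stands. The module is installed in compiled form; this text tells all that it offers.
- The arm moves only by the tool jog_arm, never from a script. Its argument "plan" is a list of rows, each a list of 6 numbers: the shift along the world's x, y, z in m, then the turn, a rotation vector about the world's x, y, z in degrees. A call has exactly 10 rows; each row shifts and turns the commanded pose from where the row before left it; what a row does not reach is not made up. A row lasts 1/10 s, in which the tool goes at most 50 mm and 8.59 degrees, less where a joint would pass 70% of its speed; a pose out of reach is approached as far as the arm can. A call with a gripper value outside its range is refused whole. "hand" is the opening, from 0 (shut) to 1 (fully open), set as the call begins (left out, the last holds). The fingers move at their own pace and stop on an object; "force" is the grip in N (left out, the last holds). Time passes only in rows, so rows that do not move let the fingers close, or fill a call up. It gives the time, the measured TCP pose, the force and the opening at its end, in the units of the state.
- get_state(): the state, without advancing time (a new reading comes with each control period).
- read_camera(name): name is "scene" or "side" or "wrist"; returns the picture (384x512x3 uint8, red, green, blue); there is no depth.
- calibration(name): a dict with "K" (3x3 intrinsics, pixels), "world_to_cam" (4x4, takes a point from world to camera coordinates). Camera axes: x right, y down, z forward; pixel columns grow to the right and rows downward; lengths in m; the calibration is good to about 2 mm. A picture is of the moment at which its call begins: read the wrist's pose just before it. calibration takes no time and is no camera call; for the wrist camera it gives the pose at the moment of the call.
- hand_in(): hands the job in, once; it reports no verdict.
The state is a dict: "clock": time; "joint_pos": joint angles; "qvel": joint speeds; "tau": joint torques, N m; "tcp_pos": TCP position; "orientation": TCP orientation; "wrist_force": force on the tool from outside, world axes, zero at the start; "ft_torque": the same for the moment, N m; "finger_gap": finger opening in m.
Only numpy, scipy, OpenCV 4.12 (cv2) and the standard library are available. Lean on these libraries where they do the work, as an engineer would, in place of code of your own. Each camera call takes 0.05 s, during which the arm holds its last target.

## Task

Unlock the blue tin card box: turn its round knob anticlockwise until it rests gently against its stop, then clockwise exactly four clicks counted by feel, let go of the knob, and slide the red tab all the way towards the knob. Do not force the knob against its stop or the bolt against a closed lock, and leave the other things on the shelf where they are.

Things in the scene. Friction and masses are not known exactly. Their poses are not given: they have to be found in the camera images.
- cardbox: Tin card box in faded blue, fixed to the shelf: 130 mm (its x) by 230 mm (its y), flat lid 58 mm high. Origin: centre of its underside, z up. On the lid: a round dark knob on a brass plate, towards the box's -y end, and a red thumb tab on a steel track, towards its +y end. The tab's bolt can slide in only when the knob's hidden click wheel stands at the fourth click.
- knob_axis (a point): Point on the upright axis of the round fluted knob, 28 mm above the lid, the height to grip it; axes as the box's (it does not turn with the knob). It lies at x = 0, y = -50 mm of the box. The knob is 38 mm in diameter, without marks; its grip runs from 61 to 98 mm above the shelf. It starts in an unknown click, 0.4 to 1.7 rad clockwise from the stop.
- knob_top (a point): Centre of the knob's top, 98 mm above the shelf; axes as the box's. CLICKS: from one click to the next the torque resisting the turn rises to 0.1 to 0.3 N m, falls through zero at the top of the bump, turns into a pull onward of about the same size, and ends in the next click, where the knob stays when let go. Clicks are uneven, 0.26 to 0.4 rad apart, so count the bumps.
- stop (a point): Stop peg hidden in the box, 40 mm from the knob's axis. Only the wheel's lug touches it, when the knob is turned anticlockwise (from above) 0.07 rad past the resting place of click zero. There the resisting torque passes 0.35 N m within some 0.05 rad instead of falling; 1 N m is too much. Clicks are counted clockwise from click zero; past the fourth there are more.
- bolt_tab (a point): Centre of the red thumb tab, 18 mm above the lid (76 mm above the shelf); axes as the card box's. The tab is 26 mm (x) by 12 mm (y) and reaches from 6 to 30 mm above the lid. It slides along the box's -y, towards the knob.
- bolt (a joint): Travel of the red tab and its bolt in m: 0 = locked (at the start), 0.016 = fully in (unlocked, end of its track), along the box's -y. It moves with about 2 N and stays where it is left. At a wrong click the bolt's tongue meets the wheel after 3 mm.
- tongue (a point): The inner end of the bolt, hidden inside the box; it moves with the red tab. Inside it can touch only the click wheel, which it does when the bolt is pushed at a wrong click.
- die: Chrome twelve-sided die, 26 mm high, loose bystander near the box.
- marble: Squat amber glass marble, 30 mm across, 17 mm high, loose bystander.
- deck: Red card deck, 64 x 89 x 19 mm, loose bystander.
- dicecup: Brown dice cup, 76 mm across, 85 mm high, loose bystander.
- pawn_green: Green game pawn, 24 mm across, 35 mm high, loose bystander.
- pawn_yellow: Yellow game pawn, 24 mm across, 35 mm high, loose bystander.

How it is judged:
On the way, in this order (a step that is already met when the one before it is completed fails the run):
1. the knob is turned back until its wheel touches the stop (contact force between cardbox_c1 and anything else above 1 N), for 0.1 s.
2. the bolt is slid in through the wheel's gate, at the fourth click (value of joint bolt above 0.0135 m), for 0.2 s.
At the end, for the whole second after the job is handed in: The red tab is slid in by more than 13.5 of its 16 mm and at rest, which the lock allows only at the fourth click, and nothing presses on the stop or the tongue (value of joint bolt above 0.0135 m and not (velocity of joint bolt above 0.005 m/s) and contact force between cardbox_c1 and anything else below 0.5 N and contact force between bolt_c2 and anything else below 1 N); the robot touches nothing.
It fails at once if the knob is forced against its stop (more than 25 N on the stop, about 1 N m on the knob) (contact force between cardbox_c1 and anything else above 25 N).
It fails at once if the bolt is forced against the closed wheel (more than 8 N) (contact force between bolt_c2 and anything else above 8 N).
It fails at once if another thing on the shelf is moved by more than 15 mm (distance of any of die, marble, deck, dicecup, pawn_green, pawn_yellow from where it was at the start of the episode above 0.015 m).
It also fails if it takes over 72 s, if anything falls off the work surface, if the arm or the gripper's body presses on something with over 40 N, if the wrist force passes 120 N, or if a joint passes its speed limit or range.

## Working session

There is one attempt and no reset: what is moved stays moved. The work goes in short steps, Python scripts to look and compute and a tool call to move; the robot and the scene stay as the last step left them, time stands still between calls to the robot, and variables do not carry over. Pictures are saved under pics/ and viewed, and the job is handed in when it is done.

Besides the shell and the picture viewer there is one more tool, called after ">>>" as name(argument=value, ...), one argument or row to a line, values as JSON. jog_arm: Moves the arm, as the interface text tells. Its arguments: {"type":"object","properties":{"plan":{"type":"array","items":{"type":"array","items":{"type":"number"}}},"hand":{"type":"number"},"force":{"type":"number"}},"required":["plan"]}

```bash
mkdir -p pics; python3 - <<'E'
from workcell import *
import cv2
s=get_state(); print(s)
for n in ["scene","side","wrist"]:
    c=calibration(n); print(n,c["K"].tolist(),c["world_to_cam"].round(4).tolist())
    cv2.imwrite(f"pics/{n}0.png",read_camera(n)[:,:,::-1])
E
```

```text
{'clock': 0.0, 'joint_pos': array([-1.32159578e+00,  3.14020689e-01,  4.49485077e-02,  1.30362283e+00,
       -1.48447451e-05,  1.43116438e+00]), 'qvel': array([ 1.41135610e-04, -2.17225145e-03, -2.79247951e-06, -1.43820990e-03,
        8.76271254e-04,  8.80833724e-04]), 'tau': array([ 6.70564968e-04, -4.80630398e+01,  2.98531759e+01,  1.93870609e-02,
        1.28771626e-04,  3.35917875e-06]), 'tcp_pos': array([ 0.21782356, -0.53156473,  0.2303849 ]), 'orientation': array([-9.47511940e-04,  9.81160170e-01,  1.93193734e-01, -5.93942942e-05]), 'wrist_force': array([-0.12287794, -0.57418802, -0.56668326]), 'ft_torque': array([ 0.03094086, -0.01675869,  0.04967331]), 'finger_gap': 0.08581779977622804}
scene [[475.38347848430413, 0.0, 252.01442698027213], [0.0, 475.38347848430413, 182.27335364714307], [0.0, 0.0, 1.0]] [[0.6458, 0.7635, 0.0037, -0.363], [0.6141, -0.5166, -0.5967, -0.2849], [-0.4537, 0.3876, -0.8025, 1.6904], [0.0, 0.0, 0.0, 1.0]]
side [[449.7747996988104, 0.0, 243.77986237822884], [0.0, 449.7747996988104, 192.43641277466008], [0.0, 0.0, 1.0]] [[-0.9657, -0.2593, 0.0167, 0.5193], [-0.213, 0.7533, -0.6223, 0.1823], [0.1488, -0.6044, -0.7826, 1.446], [0.0, 0.0, 0.0, 1.0]]
wrist [[327.5125073946707, 0.0, 254.25247612511578], [0.0, 327.5125073946707, 192.31941176255467], [0.0, 0.0, 1.0]] [[0.3785, -0.9256, -0.001, -0.5741], [-0.8804, -0.3603, 0.3082, -0.0396], [-0.2856, -0.1157, -0.9513, 0.379], [0.0, 0.0, 0.0, 1.0]]
```

View pics/scene0.png

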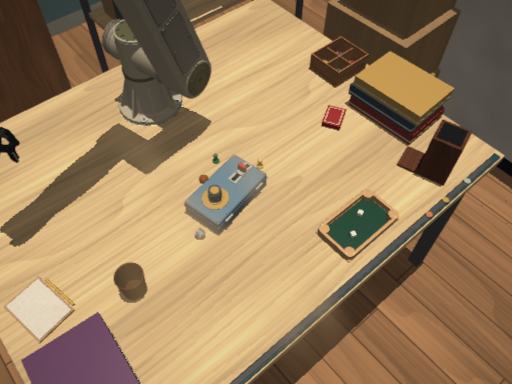

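View pics/side0.png

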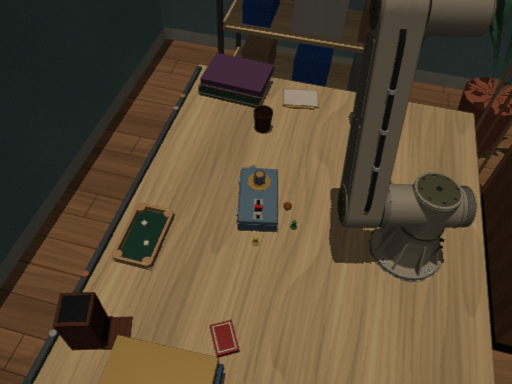

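View pics/wrist0.png

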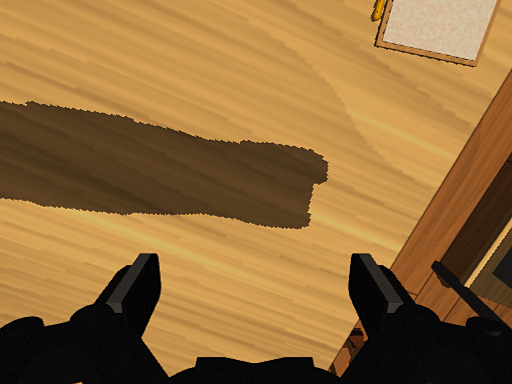

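The scene view shows the box near (226,192), with the knob at about (214,193) and the red tab at about (243,168). In the side view the knob is near (259,179) and the tab near (258,208). I'll measure these more closely.

```bash
python3 - <<'E'
import cv2,numpy as np
for n,(a,b,c,d) in {"scene":(170,280,140,250),"side":(220,310,155,250)}.items():
    im=cv2.imread(f"pics/{n}0.png"); k=im[c:d,a:b]
    cv2.imwrite(f"pics/{n}0z.png",cv2.resize(k,None,fx=6,fy=6,interpolation=cv2.INTER_NEAREST)[:600])
    h=cv2.cvtColor(k,cv2.COLOR_BGR2HSV)
    red=((h[...,0]<8)|(h[...,0]>172))&(h[...,1]>150)&(h[...,2]>80)
    ys,xs=np.nonzero(red); print(n,'red',len(xs),xs.mean()+a,ys.mean()+c,xs.min()+a,xs.max()+a,ys.min()+c,ys.max()+c)
    bl=((h[...,0]>95)&(h[...,0]<125)&(h[...,1]>60)).astype(np.uint8)
    cs=cv2.findContours(bl,0,2)[0]; cc=max(cs,key=cv2.contourArea); print(cv2.approxPolyDP(cv2.convexHull(cc),3,True)[:,0]+[a,c])
E
```

```text
scene red 19 241.68421052631578 165.05263157894737 239 245 163 167Traceback (most recent call last):
  File "<stdin>", line 9, in <module>
ValueError: max() iterable argument is empty
```

```bash
ls pics
```

```text
scene0.png
scene0z.png
side0.png
wrist0.png
```

```bash
python3 - <<'E'
import cv2,numpy as np
for n,(a,b,c,d) in {"scene":(170,280,140,240),"side":(220,310,155,250)}.items():
    im=cv2.imread(f"pics/{n}0.png"); k=im[c:d,a:b]
    cv2.imwrite(f"pics/{n}0z.png",cv2.resize(k,None,fx=6,fy=6,interpolation=cv2.INTER_NEAREST)[:600])
E
```

```text
(no output)
```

View pics/scene0z.png

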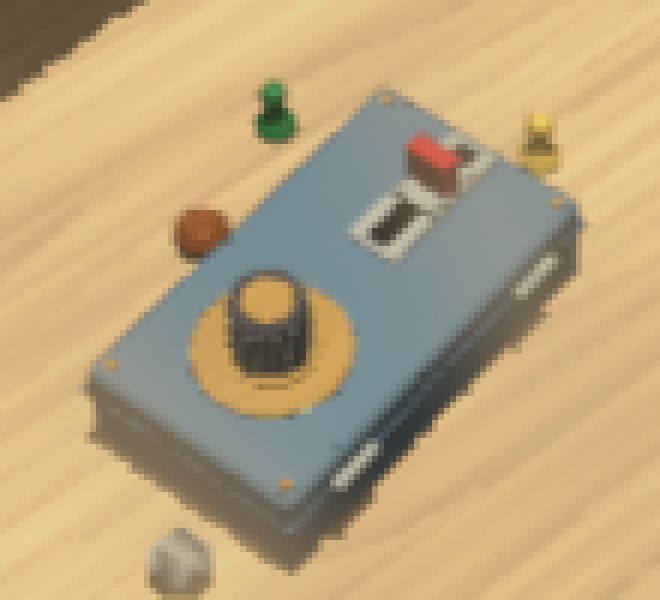

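View pics/side0z.png

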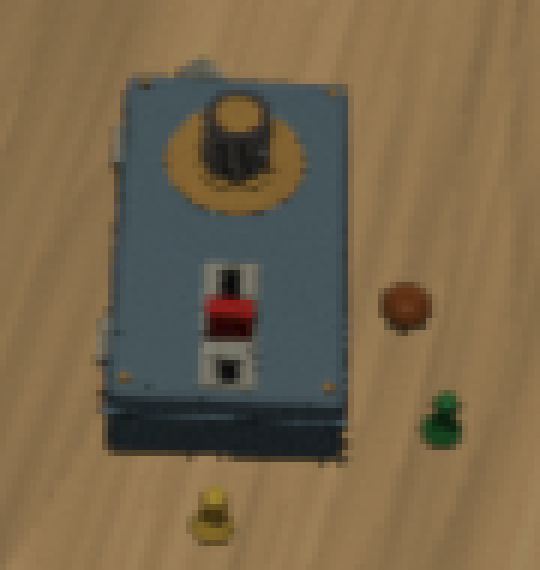

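Zoomed in, the knob top (brass disc) is at about (214.4,189.4) in the scene view and (259.6,173.4) in the side view. The four lid screws are visible in both views. I'll triangulate from these.

```bash
cat > h.py <<'E'
from workcell import *
import numpy as np, cv2
def ray(n,uv,c=None):
    c=c or calibration(n); W=c["world_to_cam"]; R=W[:3,:3]; o=-R.T@W[:3,3]
    d=R.T@np.linalg.inv(c["K"])@np.array([uv[0],uv[1],1.]); return o,d
def plane(n,uv,z,c=None):
    o,d=ray(n,uv,c); return o+d*(z-o[2])/d[2]
E
python3 - <<'E'
from h import *
s=lambda x,y:(170+x/6-.5,140+y/6-.5)
t=lambda x,y:(220+x/6-.5,155+y/6-.5)
pts={"knob":(s(269,299),t(240,113),.098),"scA":(s(387,97),t(330,386),.058),"scB":(s(558,201),t(125,377),.058),"scC":(s(286,484),t(146,86),.058),"scD":(s(110,364),t(335,92),.058)}
r={}
for k,(a,b,z) in pts.items():
    p,q=plane("scene",a,z),plane("side",b,z); r[k]=(p+q)/2; print(k,p[:2].round(4),q[:2].round(4))
c=sum(r[k] for k in r if k!="knob")/4
y=(r["scA"]+r["scB"]-r["scC"]-r["scD"]); x=r["scB"]+r["scC"]-r["scA"]-r["scD"]
print(c,np.degrees(np.arctan2(y[1],y[0]))-90,np.degrees(np.arctan2(x[1],x[0])))
print("len",np.linalg.norm(y)/2,np.linalg.norm(x)/2)
d=c-r["knob"];print(d,np.hypot(*d[:2]),np.degrees(np.arctan2(d[1],d[0]))-90)
E
```

```text
knob [ 0.5107 -0.0963] [ 0.5122 -0.1012]
scA [0.4235 0.0441] [0.4265 0.0387]
scB [0.5314 0.0671] [0.5334 0.0627]
scC [ 0.5757 -0.1393] [ 0.5764 -0.1406]
scD [ 0.4676 -0.1624] [ 0.4693 -0.1662]
[ 0.50048069 -0.04949432  0.058     ] 11.977003661737854 12.547937031202434
len 0.2098176559772962 0.11007674452536167
[-0.010924    0.04927055 -0.04      ] 0.05046702811807751 12.501085722241001
```

```bash
python3 - <<'E'
import workcell; print([ (k,(v if isinstance(v,(int,float)) else '')) for k,v in vars(workcell).items() if not k.startswith('__')])
from h import *
from scipy.spatial.transform import Rotation as Ro
s=get_state(); q=s["orientation"]; R=Ro.from_quat([*q[1:],q[0]]).as_matrix(); print(R.round(3))
W=calibration("wrist")["world_to_cam"]; o=-W[:3,:3].T@W[:3,3]
print("cam in tool",R.T@(o-s["tcp_pos"]),"\n axes in tool",(R.T@W[:3,:3].T).round(3))
print(plane("wrist",(254,192),.08)-s["tcp_pos"])
E
```

```text
[('read_camera', ''), ('calibration', ''), ('hand_in', ''), ('get_state', ''), ('MotionError', ''), ('hold_point_z', 0.0187)]
[[ 0.925  0.379 -0.   ]
 [ 0.379 -0.925  0.001]
 [ 0.    -0.001 -1.   ]]
cam in tool [ 0.07873882 -0.00026683 -0.14162695] 
 axes in tool [[-0.001 -0.951 -0.308]
 [ 1.    -0.001  0.   ]
 [-0.001 -0.308  0.951]]
[-0.01471958 -0.00536773 -0.1506225 ]
```

The box yaw is about 12.2° and the knob axis is near (0.511,-0.0985). Next I'll hover above the knob and look with the wrist camera.

>>> jog_arm(
  plan=[
    [0.0245,0.036,0,0,0,0],
    [0.0245,0.036,0,0,0,0],
    [0.0245,0.036,0,0,0,0],
    [0.0245,0.036,0,0,0,0],
    [0.0245,0.036,0,0,0,0],
    [0.0245,0.036,0,0,0,0],
    [0.0245,0.036,0,0,0,0],
    [0.0245,0.036,0,0,0,0],
    [0.0245,0.036,0,0,0,0],
    [0.0245,0.036,0,0,0,0],
  ],
  hand=1,
  force=40,
)

```text
clock: 1.15
tcp_pos: [0.4636, -0.1704, 0.2312]
orientation: [0.0, 0.981, 0.193, -0.0]
wrist_force: [1.2, -0.6, 0.3]
finger_gap: 0.0853
```

>>> jog_arm(
  plan=[
    [0.024,0.036,0,0,0,0],
    [0.024,0.037,0,0,0,0],
    [0,0,0,0,0,0],
    [0,0,0,0,0,0],
    [0,0,0,0,0,0],
    [0,0,0,0,0,0],
    [0,0,0,0,0,0],
    [0,0,0,0,0,0],
    [0,0,0,0,0,0],
    [0,0,0,0,0,0],
  ],
)

```text
clock: 2.15
tcp_pos: [0.5109, -0.0995, 0.2314]
orientation: [0.0, 0.981, 0.193, 0.0]
wrist_force: [0.2, -0.3, -1.0]
finger_gap: 0.0854
```

```bash
python3 - <<'E'
from h import *
c=calibration("wrist"); im=read_camera("wrist"); import pickle; pickle.dump(c,open("w1.pkl","wb"))
cv2.imwrite("pics/wrist1.png",im[:,:,::-1]); print(get_state())
E
```

```text
{'clock': 2.2, 'joint_pos': array([-3.46315888e-01,  2.07265653e-01, -9.42733275e-02,  1.26908436e+00,
       -9.99400627e-05,  2.40690110e+00]), 'qvel': array([0.0043656 , 0.00154381, 0.00114612, 0.00068833, 0.00076978,
       0.00219979]), 'tau': array([-8.42028530e-02, -4.18756771e+01,  2.97234607e+01,  3.04027644e-04,
       -3.43971456e-03, -3.82867875e-04]), 'tcp_pos': array([ 0.51092159, -0.09935317,  0.2313766 ]), 'orientation': array([8.73522491e-05, 9.81204713e-01, 1.92969692e-01, 4.84486414e-05]), 'wrist_force': array([ 0.00185883, -0.3872906 , -0.53367316]), 'ft_torque': array([ 0.02057217, -0.01522725,  0.05174951]), 'finger_gap': 0.08518982789395298}
```

View pics/wrist1.png

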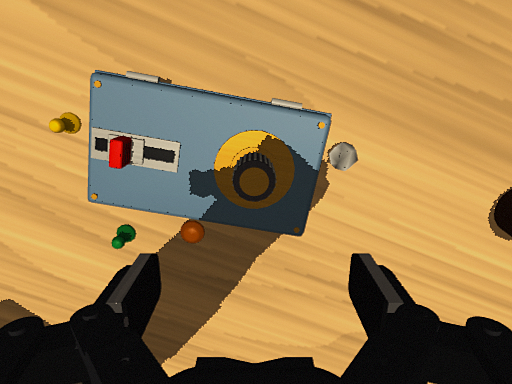

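In the wrist view the knob top is at about (256,182), the red tab at about (119,152), and the lid screws at about (98,84), (321,125), (297,230) and (94,197).

```bash
python3 - <<'E'
from h import *
import pickle
c=pickle.load(open("w1.pkl","rb"))
im=cv2.imread("pics/wrist1.png"); h=cv2.cvtColor(im,cv2.COLOR_BGR2HSV)
red=(((h[...,0]<5)|(h[...,0]>175))&(h[...,1]>200)&(h[...,2]>120)).astype(np.uint8)
red[:120]=0;red[185:]=0;red[:,180:]=0
ys,xs=np.nonzero(red);print("red",len(xs),xs.min(),xs.max(),ys.min(),ys.max())
cs=max(cv2.findContours(red,0,2)[0],key=cv2.contourArea);print(cv2.approxPolyDP(cs,2,True)[:,0].tolist())
cv2.imwrite("pics/w1z.png",cv2.resize(im[120:220,80:300],None,fx=3.6,fy=5.4 and 3.6,interpolation=cv2.INTER_NEAREST))
P={k:plane("wrist",uv,z,c) for k,uv,z in [("knob",(256,182),.098),("B1",(98,84),.058),("B2",(321,125),.058),("B3",(297,230),.058),("B4",(94,197),.058)]}
for k in P: print(k,P[k].round(4))
cc=(P["B1"]+P["B2"]+P["B3"]+P["B4"])/4; y=P["B1"]+P["B4"]-P["B2"]-P["B3"]; yaw=np.arctan2(y[1],y[0])-np.pi/2
print(cc,np.degrees(yaw),cc[:2]-.05*np.array([-np.sin(yaw),np.cos(yaw)]))
E
```

```text
red 341 109 122 140 167
[[110, 140], [109, 166], [120, 167], [122, 142]]
knob [ 0.5105 -0.1011  0.098 ]
B1 [0.5316 0.0632 0.058 ]
B2 [ 0.5752 -0.1414  0.058 ]
B3 [ 0.4676 -0.1655  0.058 ]
B4 [0.4231 0.0406 0.058 ]
[ 0.49938391 -0.05077857  0.058     ] 12.11600609293314 [ 0.50987849 -0.0996648 ]
```

View pics/w1z.png

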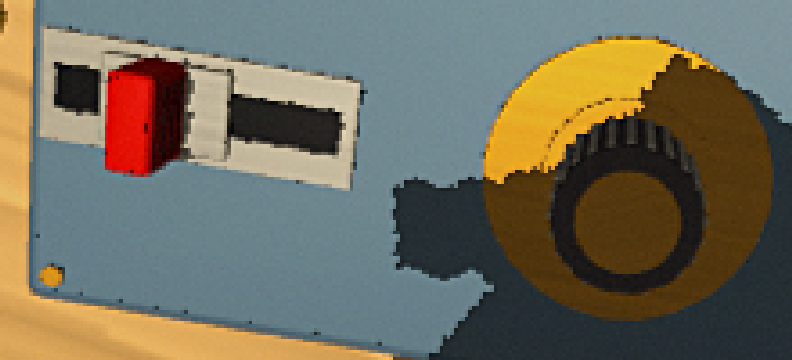

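The knob axis from both wrist estimates is about (0.510,-0.0995). I'll descend to grip height.

>>> jog_arm(
  plan=[
    [-0.001,0,-0.018,0,0,0],
    [0,0,-0.018,0,0,0],
    [0,0,-0.018,0,0,0],
    [0,0,-0.018,0,0,0],
    [0,0,-0.018,0,0,0],
    [0,0,-0.018,0,0,0],
    [0,0,-0.018,0,0,0],
    [0,0,-0.018,0,0,0],
    [0,0,-0.018,0,0,0],
    [0,0,0,0,0,0],
  ],
)

```text
clock: 3.2
tcp_pos: [0.5081, -0.0984, 0.0671]
orientation: [-0.001, 0.981, 0.193, -0.002]
wrist_force: [-0.0, 0.5, -0.0]
finger_gap: 0.0854
```

>>> jog_arm(
  plan=[
    [0,0,0,0,0,0],
    [0,0,0,0,0,0],
    [0,0,0,0,0,0],
    [0,0,0,0,0,0],
    [0,0,0,0,0,0],
    [0,0,0,0,0,0],
    [0,0,0,0,0,0],
    [0,0,0,0,0,0],
    [0,0,0,0,0,0],
    [0,0,0,0,0,0],
  ],
  hand=0,
  force=40,
)

```text
clock: 4.2
tcp_pos: [0.5107, -0.0991, 0.0706]
orientation: [0.0, 0.981, 0.193, 0.001]
wrist_force: [-0.5, 1.2, 6.0]
finger_gap: 0.0371
```

```bash
cat > st.py <<'E'
from h import *
s=get_state(); q=s["orientation"]; psi=np.degrees(np.pi+s["joint_pos"][0]-s["joint_pos"][5])
print("t %.2f tcp %s psi %.2f F %s M %s tau6 %.3f gap %.4f"%(s["clock"],s["tcp_pos"].round(4),psi,s["wrist_force"].round(1),s["ft_torque"].round(3),s["tau"][5],s["finger_gap"]))
E
python3 st.py; python3 -c "
from h import *
import pickle
c=pickle.load(open('w1.pkl','rb'));print(plane('wrist',(115.3,152.8),.088,c))"
```

```text
t 4.20 tcp [ 0.5107 -0.0991  0.0706] psi 22.29 F [-0.5  1.2  6. ] M [ 0.379  0.322 -0.071] tau6 -0.018 gap 0.0371
[0.48585678 0.02257077 0.088     ]
```

The grip is on, with a gap of 37 mm. At least 0.4 rad is free before the stop, so I'll start turning anticlockwise in small sensed steps.

>>> jog_arm(
  plan=[
    [0,0,0,0,0,1],
    [0,0,0,0,0,1],
    [0,0,0,0,0,1],
    [0,0,0,0,0,1],
    [0,0,0,0,0,0],
    [0,0,0,0,0,0],
    [0,0,0,0,0,0],
    [0,0,0,0,0,0],
    [0,0,0,0,0,0],
    [0,0,0,0,0,0],
  ],
)

```text
clock: 5.2
tcp_pos: [0.5106, -0.099, 0.0706]
orientation: [0.0, 0.974, 0.227, 0.001]
wrist_force: [-1.9, 1.7, 5.2]
finger_gap: 0.0367
```

```bash
python3 st.py
```

```text
t 5.20 tcp [ 0.5106 -0.099   0.0706] psi 26.27 F [-1.9  1.7  5.2] M [ 0.438  0.276 -0.174] tau6 -0.139 gap 0.0367
```

>>> jog_arm(
  plan=[
    [0,0,0,0,0,1],
    [0,0,0,0,0,1],
    [0,0,0,0,0,1],
    [0,0,0,0,0,1],
    [0,0,0,0,0,0],
    [0,0,0,0,0,0],
    [0,0,0,0,0,0],
    [0,0,0,0,0,0],
    [0,0,0,0,0,0],
    [0,0,0,0,0,0],
  ],
)

```text
clock: 6.2
tcp_pos: [0.5106, -0.099, 0.0706]
orientation: [0.0, 0.965, 0.261, 0.001]
wrist_force: [-1.2, 2.4, 5.8]
finger_gap: 0.0368
```

```bash
python3 st.py
```

```text
t 6.20 tcp [ 0.5106 -0.099   0.0706] psi 30.28 F [-1.2  2.4  5.8] M [ 0.413  0.273 -0.012] tau6 -0.046 gap 0.0368
```

>>> jog_arm(
  plan=[
    [0,0,0,0,0,1],
    [0,0,0,0,0,1],
    [0,0,0,0,0,1],
    [0,0,0,0,0,1],
    [0,0,0,0,0,0],
    [0,0,0,0,0,0],
    [0,0,0,0,0,0],
    [0,0,0,0,0,0],
    [0,0,0,0,0,0],
    [0,0,0,0,0,0],
  ],
)

```text
clock: 7.2
tcp_pos: [0.5106, -0.099, 0.0706]
orientation: [0.0, 0.956, 0.295, 0.001]
wrist_force: [-1.3, 1.0, 6.2]
finger_gap: 0.0371
```

```bash
python3 st.py
```

```text
t 7.20 tcp [ 0.5106 -0.099   0.0706] psi 34.30 F [-1.3  1.   6.2] M [0.417 0.34  0.065] tau6 0.028 gap 0.0371
```

>>> jog_arm(
  plan=[
    [0,0,0,0,0,1],
    [0,0,0,0,0,1],
    [0,0,0,0,0,1],
    [0,0,0,0,0,1],
    [0,0,0,0,0,0],
    [0,0,0,0,0,0],
    [0,0,0,0,0,0],
    [0,0,0,0,0,0],
    [0,0,0,0,0,0],
    [0,0,0,0,0,0],
  ],
)

```text
clock: 8.2
tcp_pos: [0.5106, -0.099, 0.0706]
orientation: [0.0, 0.945, 0.328, 0.001]
wrist_force: [-1.3, 1.6, 6.5]
finger_gap: 0.037
```

```bash
python3 st.py
```

```text
t 8.20 tcp [ 0.5106 -0.099   0.0706] psi 38.31 F [-1.3  1.6  6.5] M [0.394 0.341 0.113] tau6 0.126 gap 0.0370
```

>>> jog_arm(
  plan=[
    [0,0,0,0,0,1],
    [0,0,0,0,0,1],
    [0,0,0,0,0,1],
    [0,0,0,0,0,0],
    [0,0,0,0,0,0],
    [0,0,0,0,0,0],
    [0,0,0,0,0,0],
    [0,0,0,0,0,0],
    [0,0,0,0,0,0],
    [0,0,0,0,0,0],
  ],
)

```text
clock: 9.2
tcp_pos: [0.5106, -0.099, 0.0706]
orientation: [0.0, 0.936, 0.353, 0.001]
wrist_force: [-0.7, 1.5, 5.6]
finger_gap: 0.0369
```

```bash
python3 st.py
```

```text
t 9.20 tcp [ 0.5106 -0.099   0.0706] psi 41.31 F [-0.7  1.5  5.6] M [0.357 0.36  0.176] tau6 0.181 gap 0.0369
```

>>> jog_arm(
  plan=[
    [0,0,0,0,0,1],
    [0,0,0,0,0,1],
    [0,0,0,0,0,1],
    [0,0,0,0,0,1],
    [0,0,0,0,0,0],
    [0,0,0,0,0,0],
    [0,0,0,0,0,0],
    [0,0,0,0,0,0],
    [0,0,0,0,0,0],
    [0,0,0,0,0,0],
  ],
)

```text
clock: 10.2
tcp_pos: [0.5106, -0.099, 0.0706]
orientation: [0.0, 0.923, 0.385, 0.001]
wrist_force: [-0.9, 1.5, 5.8]
finger_gap: 0.037
```

```bash
python3 st.py
```

```text
t 10.20 tcp [ 0.5106 -0.099   0.0706] psi 45.28 F [-0.9  1.5  5.8] M [ 0.379  0.312 -0.067] tau6 -0.096 gap 0.0370
```

>>> jog_arm(
  plan=[
    [0,0,0,0,0,1],
    [0,0,0,0,0,1],
    [0,0,0,0,0,1],
    [0,0,0,0,0,0],
    [0,0,0,0,0,0],
    [0,0,0,0,0,0],
    [0,0,0,0,0,0],
    [0,0,0,0,0,0],
    [0,0,0,0,0,0],
    [0,0,0,0,0,0],
  ],
)

```text
clock: 11.2
tcp_pos: [0.5106, -0.099, 0.0706]
orientation: [0.0, 0.913, 0.409, 0.001]
wrist_force: [-1.0, 1.8, 6.6]
finger_gap: 0.0368
```

```bash
python3 st.py
```

```text
t 11.20 tcp [ 0.5106 -0.099   0.0706] psi 48.27 F [-1.   1.8  6.6] M [ 0.512  0.292 -0.208] tau6 -0.153 gap 0.0368
```

>>> jog_arm(
  plan=[
    [0,0,0,0,0,1],
    [0,0,0,0,0,1],
    [0,0,0,0,0,0.5],
    [0,0,0,0,0,0],
    [0,0,0,0,0,0],
    [0,0,0,0,0,0],
    [0,0,0,0,0,0],
    [0,0,0,0,0,0],
    [0,0,0,0,0,0],
    [0,0,0,0,0,0],
  ],
)

```text
clock: 12.2
tcp_pos: [0.5106, -0.099, 0.0706]
orientation: [0.0, 0.903, 0.429, 0.001]
wrist_force: [-0.7, 1.4, 5.5]
finger_gap: 0.0368
```

```bash
python3 st.py
```

```text
t 12.20 tcp [ 0.5106 -0.099   0.0706] psi 50.78 F [-0.7  1.4  5.5] M [ 0.408  0.31  -0.056] tau6 -0.093 gap 0.0368
```

The torque is falling again, so that was a bump and not the stop. Click rests so far are at about 22.3° and 44°. I'll take a larger safe step over the top.

>>> jog_arm(
  plan=[
    [0,0,0,0,0,2],
    [0,0,0,0,0,2],
    [0,0,0,0,0,2],
    [0,0,0,0,0,1],
    [0,0,0,0,0,0],
    [0,0,0,0,0,0],
    [0,0,0,0,0,0],
    [0,0,0,0,0,0],
    [0,0,0,0,0,0],
    [0,0,0,0,0,0],
  ],
)

```text
clock: 13.2
tcp_pos: [0.5106, -0.099, 0.0706]
orientation: [0.0, 0.875, 0.483, 0.001]
wrist_force: [-0.9, 1.3, 6.3]
finger_gap: 0.0366
```

```bash
python3 st.py
```

```text
t 13.20 tcp [ 0.5106 -0.099   0.0706] psi 57.79 F [-0.9  1.3  6.3] M [0.405 0.369 0.029] tau6 0.049 gap 0.0366
```

>>> jog_arm(
  plan=[
    [0,0,0,0,0,1],
    [0,0,0,0,0,1],
    [0,0,0,0,0,1],
    [0,0,0,0,0,0],
    [0,0,0,0,0,0],
    [0,0,0,0,0,0],
    [0,0,0,0,0,0],
    [0,0,0,0,0,0],
    [0,0,0,0,0,0],
    [0,0,0,0,0,0],
  ],
)

```text
clock: 14.2
tcp_pos: [0.5106, -0.099, 0.0706]
orientation: [0.001, 0.862, 0.506, 0.001]
wrist_force: [-0.5, 2.3, 5.2]
finger_gap: 0.0372
```

```bash
python3 st.py
```

```text
t 14.20 tcp [ 0.5106 -0.099   0.0706] psi 60.81 F [-0.5  2.3  5.2] M [0.388 0.34  0.152] tau6 0.119 gap 0.0372
```

>>> jog_arm(
  plan=[
    [0,0,0,0,0,1],
    [0,0,0,0,0,1],
    [0,0,0,0,0,1],
    [0,0,0,0,0,1],
    [0,0,0,0,0,0],
    [0,0,0,0,0,0],
    [0,0,0,0,0,0],
    [0,0,0,0,0,0],
    [0,0,0,0,0,0],
    [0,0,0,0,0,0],
  ],
)

```text
clock: 15.2
tcp_pos: [0.5106, -0.099, 0.0706]
orientation: [0.001, 0.844, 0.536, 0.001]
wrist_force: [-0.7, 2.2, 5.9]
finger_gap: 0.0369
```

```bash
python3 st.py
```

```text
t 15.20 tcp [ 0.5106 -0.099   0.0706] psi 64.82 F [-0.7  2.2  5.9] M [0.335 0.324 0.228] tau6 0.229 gap 0.0369
```

>>> jog_arm(
  plan=[
    [0,0,0,0,0,1],
    [0,0,0,0,0,1],
    [0,0,0,0,0,1],
    [0,0,0,0,0,0],
    [0,0,0,0,0,0],
    [0,0,0,0,0,0],
    [0,0,0,0,0,0],
    [0,0,0,0,0,0],
    [0,0,0,0,0,0],
    [0,0,0,0,0,0],
  ],
)

```text
clock: 16.2
tcp_pos: [0.5106, -0.099, 0.0706]
orientation: [0.001, 0.83, 0.558, 0.001]
wrist_force: [-0.2, 1.8, 6.7]
finger_gap: 0.0367
```

```bash
python3 st.py
```

```text
t 16.20 tcp [ 0.5106 -0.099   0.0706] psi 67.78 F [-0.2  1.8  6.7] M [ 0.468  0.37  -0.088] tau6 -0.105 gap 0.0367
```

>>> jog_arm(
  plan=[
    [0,0,0,0,0,1],
    [0,0,0,0,0,1],
    [0,0,0,0,0,1],
    [0,0,0,0,0,0],
    [0,0,0,0,0,0],
    [0,0,0,0,0,0],
    [0,0,0,0,0,0],
    [0,0,0,0,0,0],
    [0,0,0,0,0,0],
    [0,0,0,0,0,0],
  ],
)

```text
clock: 17.2
tcp_pos: [0.5106, -0.099, 0.0706]
orientation: [0.001, 0.815, 0.579, 0.001]
wrist_force: [-1.7, 1.8, 6.5]
finger_gap: 0.037
```

```bash
python3 st.py
```

```text
t 17.20 tcp [ 0.5106 -0.099   0.0706] psi 70.77 F [-1.7  1.8  6.5] M [ 0.414  0.38  -0.134] tau6 -0.173 gap 0.0370
```

>>> jog_arm(
  plan=[
    [0,0,0,0,0,1],
    [0,0,0,0,0,1],
    [0,0,0,0,0,0.5],
    [0,0,0,0,0,0],
    [0,0,0,0,0,0],
    [0,0,0,0,0,0],
    [0,0,0,0,0,0],
    [0,0,0,0,0,0],
    [0,0,0,0,0,0],
    [0,0,0,0,0,0],
  ],
)

```text
clock: 18.2
tcp_pos: [0.5106, -0.099, 0.0706]
orientation: [0.001, 0.802, 0.597, 0.001]
wrist_force: [-1.3, 1.9, 5.3]
finger_gap: 0.0369
```

```bash
python3 st.py
```

```text
t 18.20 tcp [ 0.5106 -0.099   0.0706] psi 73.28 F [-1.3  1.9  5.3] M [ 0.383  0.376 -0.101] tau6 -0.102 gap 0.0369
```

Another bump, so the rest was at about 66.8°. The next rest can't come before about 82°, so an 8° step is safe.

>>> jog_arm(
  plan=[
    [0,0,0,0,0,2],
    [0,0,0,0,0,2],
    [0,0,0,0,0,2],
    [0,0,0,0,0,2],
    [0,0,0,0,0,0],
    [0,0,0,0,0,0],
    [0,0,0,0,0,0],
    [0,0,0,0,0,0],
    [0,0,0,0,0,0],
    [0,0,0,0,0,0],
  ],
)

```text
clock: 19.2
tcp_pos: [0.5105, -0.099, 0.0706]
orientation: [0.001, 0.759, 0.651, 0.001]
wrist_force: [-0.0, 1.4, 4.8]
finger_gap: 0.0365
```

```bash
python3 st.py
```

```text
t 19.20 tcp [ 0.5105 -0.099   0.0706] psi 81.30 F [-0.   1.4  4.8] M [0.334 0.318 0.074] tau6 0.061 gap 0.0365
```

>>> jog_arm(
  plan=[
    [0,0,0,0,0,1],
    [0,0,0,0,0,1],
    [0,0,0,0,0,1],
    [0,0,0,0,0,1],
    [0,0,0,0,0,0],
    [0,0,0,0,0,0],
    [0,0,0,0,0,0],
    [0,0,0,0,0,0],
    [0,0,0,0,0,0],
    [0,0,0,0,0,0],
  ],
)

```text
clock: 20.2
tcp_pos: [0.5105, -0.099, 0.0706]
orientation: [0.001, 0.735, 0.678, 0.001]
wrist_force: [-1.1, 1.8, 5.5]
finger_gap: 0.0366
```

```bash
python3 st.py
```

```text
t 20.20 tcp [ 0.5105 -0.099   0.0706] psi 85.31 F [-1.1  1.8  5.5] M [0.385 0.374 0.098] tau6 0.148 gap 0.0366
```

>>> jog_arm(
  plan=[
    [0,0,0,0,0,1],
    [0,0,0,0,0,1],
    [0,0,0,0,0,1],
    [0,0,0,0,0,1],
    [0,0,0,0,0,0],
    [0,0,0,0,0,0],
    [0,0,0,0,0,0],
    [0,0,0,0,0,0],
    [0,0,0,0,0,0],
    [0,0,0,0,0,0],
  ],
)

```text
clock: 21.2
tcp_pos: [0.5106, -0.099, 0.0706]
orientation: [0.001, 0.711, 0.703, 0.001]
wrist_force: [-1.7, 1.9, 5.9]
finger_gap: 0.0371
```

```bash
python3 st.py
```

```text
t 21.20 tcp [ 0.5106 -0.099   0.0706] psi 89.32 F [-1.7  1.9  5.9] M [0.346 0.278 0.258] tau6 0.207 gap 0.0371
```

>>> jog_arm(
  plan=[
    [0,0,0,0,0,1],
    [0,0,0,0,0,1],
    [0,0,0,0,0,1],
    [0,0,0,0,0,0],
    [0,0,0,0,0,0],
    [0,0,0,0,0,0],
    [0,0,0,0,0,0],
    [0,0,0,0,0,0],
    [0,0,0,0,0,0],
    [0,0,0,0,0,0],
  ],
)

```text
clock: 22.2
tcp_pos: [0.5105, -0.099, 0.0706]
orientation: [0.001, 0.693, 0.721, 0.001]
wrist_force: [-2.3, 1.7, 6.0]
finger_gap: 0.0368
```

```bash
python3 st.py
```

```text
t 22.20 tcp [ 0.5105 -0.099   0.0706] psi 92.27 F [-2.3  1.7  6. ] M [ 0.435  0.39  -0.162] tau6 -0.183 gap 0.0368
```

>>> jog_arm(
  plan=[
    [0,0,0,0,0,1],
    [0,0,0,0,0,1],
    [0,0,0,0,0,0.5],
    [0,0,0,0,0,0],
    [0,0,0,0,0,0],
    [0,0,0,0,0,0],
    [0,0,0,0,0,0],
    [0,0,0,0,0,0],
    [0,0,0,0,0,0],
    [0,0,0,0,0,0],
  ],
)

```text
clock: 23.2
tcp_pos: [0.5105, -0.099, 0.0706]
orientation: [0.001, 0.677, 0.736, 0.001]
wrist_force: [-0.4, 1.8, 6.7]
finger_gap: 0.037
```

```bash
python3 st.py
```

```text
t 23.20 tcp [ 0.5105 -0.099   0.0706] psi 94.77 F [-0.4  1.8  6.7] M [ 0.329  0.346 -0.154] tau6 -0.156 gap 0.0370
```

>>> jog_arm(
  plan=[
    [0,0,0,0,0,1],
    [0,0,0,0,0,1],
    [0,0,0,0,0,0],
    [0,0,0,0,0,0],
    [0,0,0,0,0,0],
    [0,0,0,0,0,0],
    [0,0,0,0,0,0],
    [0,0,0,0,0,0],
    [0,0,0,0,0,0],
    [0,0,0,0,0,0],
  ],
)

```text
clock: 24.2
tcp_pos: [0.5106, -0.0991, 0.0706]
orientation: [0.001, 0.665, 0.747, 0.001]
wrist_force: [-0.7, 3.4, 5.7]
finger_gap: 0.037
```

```bash
python3 st.py
```

```text
t 24.20 tcp [ 0.5106 -0.0991  0.0706] psi 96.71 F [-0.7  3.4  5.7] M [ 0.417  0.374 -0.573] tau6 -0.599 gap 0.0370
```

The torque jumped to about 0.6 N m at 96.7°, so this is the stop, touched gently. I'll back off and count clockwise. Expected rests are about 90, 67, 44, 22 and 0°.

>>> jog_arm(
  plan=[
    [0,0,0,0,0,-1],
    [0,0,0,0,0,-1],
    [0,0,0,0,0,-1],
    [0,0,0,0,0,-1],
    [0,0,0,0,0,-1],
    [0,0,0,0,0,-1],
    [0,0,0,0,0,0],
    [0,0,0,0,0,0],
    [0,0,0,0,0,0],
    [0,0,0,0,0,0],
  ],
)

```text
clock: 25.2
tcp_pos: [0.5106, -0.099, 0.0706]
orientation: [0.001, 0.702, 0.712, 0.001]
wrist_force: [-1.3, 2.2, 5.8]
finger_gap: 0.0369
```

```bash
python3 st.py
```

```text
t 25.20 tcp [ 0.5106 -0.099   0.0706] psi 90.77 F [-1.3  2.2  5.8] M [ 0.444  0.385 -0.175] tau6 -0.148 gap 0.0369
```

>>> jog_arm(
  plan=[
    [0,0,0,0,0,-1],
    [0,0,0,0,0,-1],
    [0,0,0,0,0,-1],
    [0,0,0,0,0,-1],
    [0,0,0,0,0,-1],
    [0,0,0,0,0,0],
    [0,0,0,0,0,0],
    [0,0,0,0,0,0],
    [0,0,0,0,0,0],
    [0,0,0,0,0,0],
  ],
)

```text
clock: 26.2
tcp_pos: [0.5106, -0.099, 0.0706]
orientation: [0.001, 0.732, 0.681, 0.001]
wrist_force: [-1.3, 1.0, 5.7]
finger_gap: 0.037
```

```bash
python3 st.py
```

```text
t 26.20 tcp [ 0.5106 -0.099   0.0706] psi 85.81 F [-1.3  1.   5.7] M [0.32  0.299 0.094] tau6 0.160 gap 0.0370
```

>>> jog_arm(
  plan=[
    [0,0,0,0,0,-2],
    [0,0,0,0,0,-2],
    [0,0,0,0,0,-2],
    [0,0,0,0,0,-2],
    [0,0,0,0,0,-2],
    [0,0,0,0,0,0],
    [0,0,0,0,0,0],
    [0,0,0,0,0,0],
    [0,0,0,0,0,0],
    [0,0,0,0,0,0],
  ],
)

```text
clock: 27.2
tcp_pos: [0.5106, -0.099, 0.0706]
orientation: [0.001, 0.789, 0.614, 0.001]
wrist_force: [-1.0, 1.3, 5.7]
finger_gap: 0.0371
```

```bash
python3 st.py
```

```text
t 27.20 tcp [ 0.5106 -0.099   0.0706] psi 75.78 F [-1.   1.3  5.7] M [ 0.36   0.335 -0.064] tau6 -0.070 gap 0.0371
```

First bump passed: the torque went from +0.16 to -0.07.

>>> jog_arm(
  plan=[
    [0,0,0,0,0,-1],
    [0,0,0,0,0,-1],
    [0,0,0,0,0,-1],
    [0,0,0,0,0,-1],
    [0,0,0,0,0,-1],
    [0,0,0,0,0,-1],
    [0,0,0,0,0,0],
    [0,0,0,0,0,0],
    [0,0,0,0,0,0],
    [0,0,0,0,0,0],
  ],
)

```text
clock: 28.2
tcp_pos: [0.5106, -0.099, 0.0706]
orientation: [0.001, 0.82, 0.572, 0.001]
wrist_force: [-1.6, 1.3, 6.9]
finger_gap: 0.0373
```

```bash
python3 st.py
```

```text
t 28.20 tcp [ 0.5106 -0.099   0.0706] psi 69.76 F [-1.6  1.3  6.9] M [ 0.459  0.376 -0.233] tau6 -0.225 gap 0.0373
```

>>> jog_arm(
  plan=[
    [0,0,0,0,0,-1],
    [0,0,0,0,0,-1],
    [0,0,0,0,0,-1],
    [0,0,0,0,0,-1],
    [0,0,0,0,0,-1],
    [0,0,0,0,0,-1],
    [0,0,0,0,0,-1],
    [0,0,0,0,0,0],
    [0,0,0,0,0,0],
    [0,0,0,0,0,0],
  ],
)

```text
clock: 29.2
tcp_pos: [0.5106, -0.099, 0.0706]
orientation: [0.001, 0.853, 0.521, 0.001]
wrist_force: [-2.0, 1.7, 5.3]
finger_gap: 0.0368
```

```bash
python3 st.py
```

```text
t 29.20 tcp [ 0.5106 -0.099   0.0706] psi 62.81 F [-2.   1.7  5.3] M [0.387 0.29  0.175] tau6 0.155 gap 0.0368
```

>>> jog_arm(
  plan=[
    [0,0,0,0,0,-2],
    [0,0,0,0,0,-2],
    [0,0,0,0,0,-2],
    [0,0,0,0,0,-2],
    [0,0,0,0,0,-2],
    [0,0,0,0,0,0],
    [0,0,0,0,0,0],
    [0,0,0,0,0,0],
    [0,0,0,0,0,0],
    [0,0,0,0,0,0],
  ],
)

```text
clock: 30.2
tcp_pos: [0.5106, -0.099, 0.0706]
orientation: [0.0, 0.896, 0.444, 0.001]
wrist_force: [-0.7, 1.5, 6.7]
finger_gap: 0.0368
```

```bash
python3 st.py
```

```text
t 30.20 tcp [ 0.5106 -0.099   0.0706] psi 52.78 F [-0.7  1.5  6.7] M [ 0.451  0.322 -0.092] tau6 -0.069 gap 0.0368
```

Click 1 passed (rest near 67°). The second bump's top is now passed too, at about 52.8°.

>>> jog_arm(
  plan=[
    [0,0,0,0,0,-1],
    [0,0,0,0,0,-1],
    [0,0,0,0,0,-1],
    [0,0,0,0,0,-1],
    [0,0,0,0,0,-1],
    [0,0,0,0,0,0],
    [0,0,0,0,0,0],
    [0,0,0,0,0,0],
    [0,0,0,0,0,0],
    [0,0,0,0,0,0],
  ],
)

```text
clock: 31.2
tcp_pos: [0.5106, -0.099, 0.0706]
orientation: [0.0, 0.914, 0.405, 0.001]
wrist_force: [-0.9, 1.5, 6.2]
finger_gap: 0.0372
```

```bash
python3 st.py
```

```text
t 31.20 tcp [ 0.5106 -0.099   0.0706] psi 47.76 F [-0.9  1.5  6.2] M [ 0.482  0.324 -0.228] tau6 -0.209 gap 0.0372
```

>>> jog_arm(
  plan=[
    [0,0,0,0,0,-1],
    [0,0,0,0,0,-1],
    [0,0,0,0,0,-1],
    [0,0,0,0,0,-1],
    [0,0,0,0,0,-1],
    [0,0,0,0,0,-1],
    [0,0,0,0,0,-1],
    [0,0,0,0,0,0],
    [0,0,0,0,0,0],
    [0,0,0,0,0,0],
  ],
)

```text
clock: 32.2
tcp_pos: [0.5106, -0.0991, 0.0706]
orientation: [0.0, 0.937, 0.349, 0.001]
wrist_force: [-1.2, 0.6, 6.1]
finger_gap: 0.0366
```

```bash
python3 st.py
```

```text
t 32.20 tcp [ 0.5106 -0.0991  0.0706] psi 40.81 F [-1.2  0.6  6.1] M [0.357 0.319 0.116] tau6 0.135 gap 0.0366
```

>>> jog_arm(
  plan=[
    [0,0,0,0,0,-2],
    [0,0,0,0,0,-2],
    [0,0,0,0,0,-2],
    [0,0,0,0,0,-2],
    [0,0,0,0,0,-2],
    [0,0,0,0,0,0],
    [0,0,0,0,0,0],
    [0,0,0,0,0,0],
    [0,0,0,0,0,0],
    [0,0,0,0,0,0],
  ],
)

```text
clock: 33.2
tcp_pos: [0.5106, -0.099, 0.0706]
orientation: [0.0, 0.964, 0.265, 0.001]
wrist_force: [-0.6, 2.0, 6.3]
finger_gap: 0.037
```

```bash
python3 st.py
```

```text
t 33.20 tcp [ 0.5106 -0.099   0.0706] psi 30.78 F [-0.6  2.   6.3] M [ 0.404  0.291 -0.087] tau6 -0.071 gap 0.0370
```

Click 2 and the third bump's top are passed.

>>> jog_arm(
  plan=[
    [0,0,0,0,0,-1],
    [0,0,0,0,0,-1],
    [0,0,0,0,0,-1],
    [0,0,0,0,0,-1],
    [0,0,0,0,0,-1],
    [0,0,0,0,0,0],
    [0,0,0,0,0,0],
    [0,0,0,0,0,0],
    [0,0,0,0,0,0],
    [0,0,0,0,0,0],
  ],
)

```text
clock: 34.2
tcp_pos: [0.5106, -0.099, 0.0706]
orientation: [0.0, 0.975, 0.223, 0.001]
wrist_force: [-0.7, 2.1, 6.5]
finger_gap: 0.0368
```

```bash
python3 st.py
```

```text
t 34.20 tcp [ 0.5106 -0.099   0.0706] psi 25.76 F [-0.7  2.1  6.5] M [ 0.408  0.268 -0.206] tau6 -0.208 gap 0.0368
```

>>> jog_arm(
  plan=[
    [0,0,0,0,0,-1],
    [0,0,0,0,0,-1],
    [0,0,0,0,0,-1],
    [0,0,0,0,0,-1],
    [0,0,0,0,0,-1],
    [0,0,0,0,0,-1],
    [0,0,0,0,0,0],
    [0,0,0,0,0,0],
    [0,0,0,0,0,0],
    [0,0,0,0,0,0],
  ],
)

```text
clock: 35.2
tcp_pos: [0.5106, -0.0991, 0.0706]
orientation: [0.0, 0.985, 0.172, 0.001]
wrist_force: [-0.5, 0.6, 5.2]
finger_gap: 0.0369
```

```bash
python3 st.py
```

```text
t 35.20 tcp [ 0.5106 -0.0991  0.0706] psi 19.81 F [-0.5  0.6  5.2] M [0.351 0.231 0.231] tau6 0.190 gap 0.0369
```

>>> jog_arm(
  plan=[
    [0,0,0,0,0,-1],
    [0,0,0,0,0,-1],
    [0,0,0,0,0,-1],
    [0,0,0,0,0,-1],
    [0,0,0,0,0,-1],
    [0,0,0,0,0,0],
    [0,0,0,0,0,0],
    [0,0,0,0,0,0],
    [0,0,0,0,0,0],
    [0,0,0,0,0,0],
  ],
)

```text
clock: 36.2
tcp_pos: [0.5106, -0.0991, 0.0706]
orientation: [0.0, 0.992, 0.129, 0.001]
wrist_force: [-1.1, 1.1, 6.9]
finger_gap: 0.0372
```

```bash
python3 st.py
```

```text
t 36.20 tcp [ 0.5106 -0.0991  0.0706] psi 14.80 F [-1.1  1.1  6.9] M [0.382 0.214 0.057] tau6 0.088 gap 0.0372
```

Click 3 is passed (rest near 22.5°) and I'm climbing the fourth bump. I'll use finer steps from here.

>>> jog_arm(
  plan=[
    [0,0,0,0,0,-1],
    [0,0,0,0,0,-1],
    [0,0,0,0,0,-1],
    [0,0,0,0,0,-1],
    [0,0,0,0,0,-1],
    [0,0,0,0,0,0],
    [0,0,0,0,0,0],
    [0,0,0,0,0,0],
    [0,0,0,0,0,0],
    [0,0,0,0,0,0],
  ],
)

```text
clock: 37.2
tcp_pos: [0.5106, -0.0991, 0.0706]
orientation: [0.0, 0.996, 0.085, 0.001]
wrist_force: [-1.7, 2.1, 6.1]
finger_gap: 0.0368
```

```bash
python3 st.py
```

```text
t 37.20 tcp [ 0.5106 -0.0991  0.0706] psi 9.78 F [-1.7  2.1  6.1] M [ 0.447  0.263 -0.04 ] tau6 -0.053 gap 0.0368
```

>>> jog_arm(
  plan=[
    [0,0,0,0,0,-1],
    [0,0,0,0,0,-1],
    [0,0,0,0,0,-1],
    [0,0,0,0,0,0],
    [0,0,0,0,0,0],
    [0,0,0,0,0,0],
    [0,0,0,0,0,0],
    [0,0,0,0,0,0],
    [0,0,0,0,0,0],
    [0,0,0,0,0,0],
  ],
)

```text
clock: 38.2
tcp_pos: [0.5106, -0.0991, 0.0706]
orientation: [0.0, 0.998, 0.059, 0.001]
wrist_force: [-1.4, 0.8, 5.7]
finger_gap: 0.0372
```

```bash
python3 st.py
```

```text
t 38.20 tcp [ 0.5106 -0.0991  0.0706] psi 6.78 F [-1.4  0.8  5.7] M [ 0.348  0.228 -0.098] tau6 -0.110 gap 0.0372
```

>>> jog_arm(
  plan=[
    [0,0,0,0,0,-1],
    [0,0,0,0,0,-1],
    [0,0,0,0,0,-1],
    [0,0,0,0,0,0],
    [0,0,0,0,0,0],
    [0,0,0,0,0,0],
    [0,0,0,0,0,0],
    [0,0,0,0,0,0],
    [0,0,0,0,0,0],
    [0,0,0,0,0,0],
  ],
)

```text
clock: 39.2
tcp_pos: [0.5106, -0.0991, 0.0706]
orientation: [0.0, 0.999, 0.033, 0.001]
wrist_force: [-0.5, 2.5, 6.9]
finger_gap: 0.0369
```

```bash
python3 st.py
```

```text
t 39.20 tcp [ 0.5106 -0.0991  0.0706] psi 3.77 F [-0.5  2.5  6.9] M [ 0.332  0.328 -0.195] tau6 -0.158 gap 0.0369
```

>>> jog_arm(
  plan=[
    [0,0,0,0,0,-1],
    [0,0,0,0,0,-1],
    [0,0,0,0,0,0],
    [0,0,0,0,0,0],
    [0,0,0,0,0,0],
    [0,0,0,0,0,0],
    [0,0,0,0,0,0],
    [0,0,0,0,0,0],
    [0,0,0,0,0,0],
    [0,0,0,0,0,0],
  ],
)

```text
clock: 40.2
tcp_pos: [0.5106, -0.0991, 0.0706]
orientation: [0.0, 1.0, 0.015, 0.001]
wrist_force: [-1.3, 1.4, 5.6]
finger_gap: 0.0369
```

```bash
python3 st.py
```

```text
t 40.20 tcp [ 0.5106 -0.0991  0.0706] psi 1.76 F [-1.3  1.4  5.6] M [ 0.353  0.235 -0.221] tau6 -0.226 gap 0.0369
```

>>> jog_arm(
  plan=[
    [0,0,0,0,0,-1],
    [0,0,0,0,0,-0.5],
    [0,0,0,0,0,0],
    [0,0,0,0,0,0],
    [0,0,0,0,0,0],
    [0,0,0,0,0,0],
    [0,0,0,0,0,0],
    [0,0,0,0,0,0],
    [0,0,0,0,0,0],
    [0,0,0,0,0,0],
  ],
)

```text
clock: 41.2
tcp_pos: [0.5107, -0.0991, 0.0706]
orientation: [0.0, 1.0, 0.002, 0.001]
wrist_force: [-0.8, 1.7, 6.0]
finger_gap: 0.0367
```

```bash
python3 st.py
```

```text
t 41.20 tcp [ 0.5107 -0.0991  0.0706] psi 0.27 F [-0.8  1.7  6. ] M [ 0.34   0.299 -0.118] tau6 -0.131 gap 0.0367
```

>>> jog_arm(
  plan=[
    [0,0,0,0,0,-0.8],
    [0,0,0,0,0,0],
    [0,0,0,0,0,0],
    [0,0,0,0,0,0],
    [0,0,0,0,0,0],
    [0,0,0,0,0,0],
    [0,0,0,0,0,0],
    [0,0,0,0,0,0],
    [0,0,0,0,0,0],
    [0,0,0,0,0,0],
  ],
)

```text
clock: 42.2
tcp_pos: [0.5106, -0.0991, 0.0706]
orientation: [0.0, 1.0, -0.004, 0.001]
wrist_force: [-0.8, 2.1, 5.6]
finger_gap: 0.0369
```

```bash
python3 st.py
```

```text
t 42.20 tcp [ 0.5106 -0.0991  0.0706] psi -0.51 F [-0.8  2.1  5.6] M [0.289 0.201 0.027] tau6 0.029 gap 0.0369
```

Torque is about 0 at click 4. I'll let go of the knob, wait for the fingers to open, then rise.

>>> jog_arm(
  plan=[
    [0,0,0,0,0,0],
    [0,0,0,0,0,0],
    [0,0,0,0,0,0],
    [0,0,0,0,0,0],
    [0,0,0,0,0,0],
    [0,0,0,0,0,0],
    [0,0,0.015,0,0,0],
    [0,0,0.015,0,0,0],
    [0,0,0.015,0,0,0],
    [0,0,0.015,0,0,0],
  ],
  hand=1,
)

```text
clock: 43.2
tcp_pos: [0.5099, -0.0991, 0.1298]
orientation: [0.0, 1.0, -0.005, -0.0]
wrist_force: [0.6, 0.2, 0.3]
finger_gap: 0.0851
```

>>> jog_arm(
  plan=[
    [-0.005,0.025,0.005,0,0,2.1],
    [-0.005,0.025,0,0,0,2.1],
    [-0.005,0.025,0,0,0,2.1],
    [-0.005,0.025,0,0,0,2.1],
    [-0.005,0.025,0,0,0,2.1],
    [-0.006,0.0264,0,0,0,2.1],
    [0,0,0,0,0,0],
    [0,0,0,0,0,0],
    [0,0,0,0,0,0],
    [0,0,0,0,0,0],
  ],
  hand=0,
)

```text
clock: 44.2
tcp_pos: [0.4793, 0.0515, 0.1343]
orientation: [0.0, 0.995, 0.104, 0.0]
wrist_force: [-1.0, 0.1, 0.4]
finger_gap: -0.0
```

```bash
python3 - <<'E'
from h import *
exec(open("st.py").read())
a=read_camera("side");b=read_camera("wrist")
cv2.imwrite("pics/side2.png",cv2.resize(a[150:250,215:315,::-1],None,fx=5,fy=5,interpolation=cv2.INTER_NEAREST)); cv2.imwrite("pics/wrist2.png",b[:,:,::-1])
E
```

```text
t 44.20 tcp [0.4793 0.0515 0.1343] psi 11.99 F [-1.   0.1  0.4] M [-0.006 -0.021 -0.025] tau6 -0.001 gap -0.0000
```

View pics/side2.png

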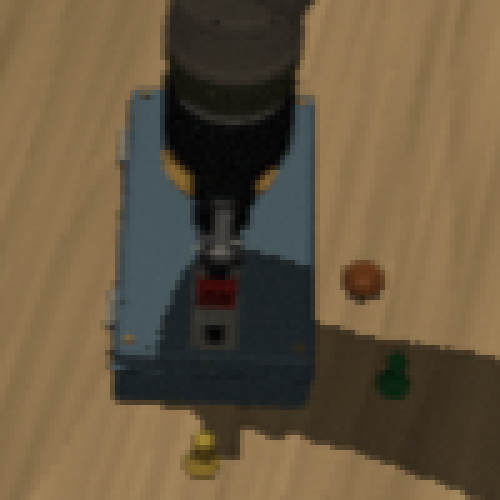

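View pics/wrist2.png

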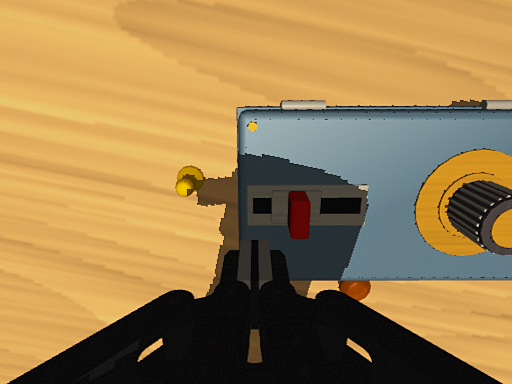

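In the wrist view the fingers are shut at column ~254. The tab's red top spans columns ~289–309 near row 215, to the right of the fingers, which is the knob side. I'll check the gap before going down.

```bash
python3 - <<'E'
from h import *
im=cv2.imread("pics/wrist2.png"); h=cv2.cvtColor(im,cv2.COLOR_BGR2HSV)
red=(((h[...,0]<6)|(h[...,0]>174))&(h[...,1]>180)&(h[...,2]>80)).astype(np.uint8); red[:180]=0;red[245:]=0
ys,xs=np.nonzero(red);print(xs.min(),xs.max(),ys.min(),ys.max())
c=calibration("wrist"); t=get_state()["tcp_pos"]; u=np.array([.21,-.978]); v=np.array([.978,.21])
for p in [(xs.min(),232),(xs.min(),200),(xs.max(),232)]:
    d=plane("wrist",p,.088,c)[:2]-t[:2]; print(p,"along push",d@u,"across",d@v)
E
```

```text
291 309 201 238
(np.int64(291), 232) along push 0.022900248560894346 across -0.008440943030513293
(np.int64(291), 200) along push 0.022223779338976367 across 0.012849614947592803
(np.int64(309), 232) along push 0.03420656625587865 across -0.008476786958099254
```

The tab face is about 22.7 mm ahead of the TCP, leaving about 8 mm clear. Descending, then approaching.

>>> jog_arm(
  plan=[
    [0,0,-0.008,0,0,0],
    [0,0,-0.008,0,0,0],
    [0,0,-0.008,0,0,0],
    [0,0,-0.008,0,0,0],
    [0,0,-0.008,0,0,0],
    [0,0,-0.008,0,0,0],
    [0,0,-0.008,0,0,0],
    [0,0,-0.008,0,0,0],
    [0,0,0,0,0,0],
    [0,0,0,0,0,0],
  ],
)

```text
clock: 45.3
tcp_pos: [0.4788, 0.0523, 0.0702]
orientation: [0.0, 0.994, 0.105, -0.0]
wrist_force: [-0.0, 0.3, 0.0]
finger_gap: -0.0001
```

>>> jog_arm(
  plan=[
    [0.00021,-0.00098,0,0,0,0],
    [0.00021,-0.00098,0,0,0,0],
    [0.00021,-0.00098,0,0,0,0],
    [0.00021,-0.00098,0,0,0,0],
    [0.00021,-0.00098,0,0,0,0],
    [0.00021,-0.00098,0,0,0,0],
    [0.00021,-0.00098,0,0,0,0],
    [0,0,0,0,0,0],
    [0,0,0,0,0,0],
    [0,0,0,0,0,0],
  ],
)

```text
clock: 46.3
tcp_pos: [0.4804, 0.0454, 0.0703]
orientation: [0.0, 0.994, 0.105, -0.0]
wrist_force: [0.4, 0.6, 0.7]
finger_gap: -0.0004
```

```bash
python3 st.py
```

```text
t 46.30 tcp [0.4804 0.0454 0.0703] psi 12.08 F [0.4 0.6 0.7] M [ 0.055 -0.059  0.017] tau6 -0.000 gap -0.0004
```

No contact yet. Next, 2 mm steps.

>>> jog_arm(
  plan=[
    [0.0002,-0.0005,0,0,0,0],
    [0.0001,-0.0005,0,0,0,0],
    [0.0001,-0.0005,0,0,0,0],
    [0,-0.0005,0,0,0,0],
    [0,0,0,0,0,0],
    [0,0,0,0,0,0],
    [0,0,0,0,0,0],
    [0,0,0,0,0,0],
    [0,0,0,0,0,0],
    [0,0,0,0,0,0],
  ],
)

```text
clock: 47.3
tcp_pos: [0.4808, 0.0434, 0.0703]
orientation: [0.0, 0.994, 0.105, -0.0]
wrist_force: [0.3, 1.2, 0.5]
finger_gap: -0.0001
```

```bash
python3 st.py
```

```text
t 47.30 tcp [0.4808 0.0434 0.0703] psi 12.08 F [0.3 1.2 0.5] M [0.003 0.003 0.047] tau6 0.000 gap -0.0001
```

>>> jog_arm(
  plan=[
    [0.0002,-0.0005,0,0,0,0],
    [0.0001,-0.0005,0,0,0,0],
    [0.0001,-0.0005,0,0,0,0],
    [0,-0.0005,0,0,0,0],
    [0,0,0,0,0,0],
    [0,0,0,0,0,0],
    [0,0,0,0,0,0],
    [0,0,0,0,0,0],
    [0,0,0,0,0,0],
    [0,0,0,0,0,0],
  ],
)

```text
clock: 48.3
tcp_pos: [0.4813, 0.0414, 0.0704]
orientation: [0.0, 0.994, 0.105, 0.0]
wrist_force: [-0.6, 1.8, 0.3]
finger_gap: 0.0004
```

```bash
python3 st.py
```

```text
t 48.30 tcp [0.4813 0.0414 0.0704] psi 12.08 F [-0.6  1.8  0.3] M [ 0.309 -0.13   0.069] tau6 0.013 gap 0.0004
```

Contact at about 2 N (y ≈ 0.042). I'm coming up to the 3 mm check point, so I'll keep the steps small.

>>> jog_arm(
  plan=[
    [0.0001,-0.0003,0,0,0,0],
    [0,-0.0003,0,0,0,0],
    [0.0001,-0.0003,0,0,0,0],
    [0,-0.0003,0,0,0,0],
    [0.0001,-0.0003,0,0,0,0],
    [0,0,0,0,0,0],
    [0,0,0,0,0,0],
    [0,0,0,0,0,0],
    [0,0,0,0,0,0],
    [0,0,0,0,0,0],
  ],
)

```text
clock: 49.3
tcp_pos: [0.4815, 0.0399, 0.0703]
orientation: [0.0, 0.994, 0.105, -0.0]
wrist_force: [1.8, 1.4, -0.1]
finger_gap: 0.0
```

```bash
python3 st.py
```

```text
t 49.30 tcp [0.4815 0.0399 0.0703] psi 12.07 F [ 1.8  1.4 -0.1] M [ 0.199 -0.121  0.009] tau6 0.011 gap 0.0000
```

>>> jog_arm(
  plan=[
    [0.0001,-0.0002,0,0,0,0],
    [0,-0.0002,0,0,0,0],
    [0.0001,-0.0002,0,0,0,0],
    [0,-0.0002,0,0,0,0],
    [0,-0.0002,0,0,0,0],
    [0,0,0,0,0,0],
    [0,0,0,0,0,0],
    [0,0,0,0,0,0],
    [0,0,0,0,0,0],
    [0,0,0,0,0,0],
  ],
)

```text
clock: 50.3
tcp_pos: [0.4817, 0.0389, 0.0703]
orientation: [0.0, 0.994, 0.105, -0.0]
wrist_force: [0.9, 1.7, 0.7]
finger_gap: 0.0002
```

```bash
python3 st.py
```

```text
t 50.30 tcp [0.4817 0.0389 0.0703] psi 12.08 F [0.9 1.7 0.7] M [ 0.271 -0.058  0.015] tau6 0.007 gap 0.0002
```

>>> jog_arm(
  plan=[
    [0.0001,-0.0002,0,0,0,0],
    [0,-0.0002,0,0,0,0],
    [0.0001,-0.0002,0,0,0,0],
    [0,-0.0002,0,0,0,0],
    [0,-0.0002,0,0,0,0],
    [0,0,0,0,0,0],
    [0,0,0,0,0,0],
    [0,0,0,0,0,0],
    [0,0,0,0,0,0],
    [0,0,0,0,0,0],
  ],
)

```text
clock: 51.3
tcp_pos: [0.482, 0.0379, 0.0703]
orientation: [0.0, 0.994, 0.105, 0.0]
wrist_force: [-0.0, 1.9, 0.4]
finger_gap: 0.0
```

```bash
python3 st.py
```

```text
t 51.30 tcp [0.482  0.0379 0.0703] psi 12.07 F [-0.   1.9  0.4] M [ 0.217 -0.047 -0.006] tau6 0.006 gap 0.0000
```

>>> jog_arm(
  plan=[
    [0.0001,-0.0003,0,0,0,0],
    [0,-0.0003,0,0,0,0],
    [0.0001,-0.0003,0,0,0,0],
    [0.0001,-0.0003,0,0,0,0],
    [0,-0.0003,0,0,0,0],
    [0,0,0,0,0,0],
    [0,0,0,0,0,0],
    [0,0,0,0,0,0],
    [0,0,0,0,0,0],
    [0,0,0,0,0,0],
  ],
)

```text
clock: 52.3
tcp_pos: [0.4823, 0.0364, 0.0703]
orientation: [0.0, 0.994, 0.105, 0.0]
wrist_force: [0.5, 0.8, 1.0]
finger_gap: -0.0003
```

```bash
python3 st.py
```

```text
t 52.30 tcp [0.4823 0.0364 0.0703] psi 12.07 F [0.5 0.8 1. ] M [ 0.226 -0.112  0.031] tau6 0.008 gap -0.0003
```

Past the 3 mm point at about 2 N, so the gate is open. Pushing on.

>>> jog_arm(
  plan=[
    [0.0002,-0.0008,0,0,0,0],
    [0.0002,-0.0008,0,0,0,0],
    [0.0002,-0.0008,0,0,0,0],
    [0.0001,-0.0008,0,0,0,0],
    [0.0002,-0.0008,0,0,0,0],
    [0.0002,-0.0008,0,0,0,0],
    [0.0002,-0.0008,0,0,0,0],
    [0.0002,-0.0008,0,0,0,0],
    [0,0,0,0,0,0],
    [0,0,0,0,0,0],
  ],
)

```text
clock: 53.3
tcp_pos: [0.4837, 0.0298, 0.0703]
orientation: [0.0, 0.994, 0.105, -0.0]
wrist_force: [-0.6, 1.0, 0.9]
finger_gap: 0.0001
```

```bash
python3 st.py
```

```text
t 53.30 tcp [0.4837 0.0298 0.0703] psi 12.07 F [-0.6  1.   0.9] M [ 0.149  0.038 -0.012] tau6 -0.001 gap 0.0001
```

>>> jog_arm(
  plan=[
    [0.0001,-0.0003,0,0,0,0],
    [0,-0.0003,0,0,0,0],
    [0.0001,-0.0003,0,0,0,0],
    [0.0001,-0.0003,0,0,0,0],
    [0,-0.0003,0,0,0,0],
    [0,0,0,0,0,0],
    [0,0,0,0,0,0],
    [0,0,0,0,0,0],
    [0,0,0,0,0,0],
    [0,0,0,0,0,0],
  ],
)

```text
clock: 54.3
tcp_pos: [0.484, 0.0285, 0.0703]
orientation: [0.0, 0.994, 0.105, -0.0]
wrist_force: [0.0, 1.5, 0.7]
finger_gap: -0.0001
```

```bash
python3 st.py
```

```text
t 54.30 tcp [0.484  0.0285 0.0703] psi 12.07 F [0.  1.5 0.7] M [ 0.239  0.075 -0.011] tau6 -0.004 gap -0.0001
```

>>> jog_arm(
  plan=[
    [0.0001,-0.0002,0,0,0,0],
    [0,-0.0002,0,0,0,0],
    [0.0001,-0.0002,0,0,0,0],
    [0,-0.0002,0,0,0,0],
    [0,-0.0002,0,0,0,0],
    [0,0,0,0,0,0],
    [0,0,0,0,0,0],
    [0,0,0,0,0,0],
    [0,0,0,0,0,0],
    [0,0,0,0,0,0],
  ],
)

```text
clock: 55.3
tcp_pos: [0.4842, 0.0275, 0.0703]
orientation: [0.0, 0.994, 0.105, -0.0]
wrist_force: [0.2, 2.1, 0.4]
finger_gap: -0.0003
```

```bash
python3 st.py
```

```text
t 55.30 tcp [0.4842 0.0275 0.0703] psi 12.08 F [0.2 2.1 0.4] M [ 0.219  0.197 -0.033] tau6 -0.007 gap -0.0003
```

>>> jog_arm(
  plan=[
    [0.0001,-0.0002,0,0,0,0],
    [0,-0.0002,0,0,0,0],
    [0.0001,-0.0002,0,0,0,0],
    [0,-0.0002,0,0,0,0],
    [0,-0.0002,0,0,0,0],
    [0,0,0,0,0,0],
    [0,0,0,0,0,0],
    [0,0,0,0,0,0],
    [0,0,0,0,0,0],
    [0,0,0,0,0,0],
  ],
)

```text
clock: 56.3
tcp_pos: [0.4844, 0.0267, 0.0703]
orientation: [-0.0, 0.994, 0.105, -0.0]
wrist_force: [-1.5, 3.3, 1.1]
finger_gap: -0.0003
```

```bash
python3 st.py
```

```text
t 56.30 tcp [0.4844 0.0267 0.0703] psi 12.09 F [-1.5  3.3  1.1] M [0.772 0.233 0.002] tau6 -0.005 gap -0.0003
```

The force and moment rose to 3.3 N and 0.77 N m, which is the end of the track. Backing off, rising and checking.

>>> jog_arm(
  plan=[
    [-0.0004,0.002,0,0,0,0],
    [-0.0008,0.004,0,0,0,0],
    [-0.001,0.005,0,0,0,0],
    [-0.001,0.005,0,0,0,0],
    [0,0,0.02,0,0,0],
    [0,0,0.02,0,0,0],
    [0,0,0.02,0,0,0],
    [0,0,0.02,0,0,0],
    [0,0,0,0,0,0],
    [0,0,0,0,0,0],
  ],
)

```text
clock: 57.3
tcp_pos: [0.4815, 0.0427, 0.1503]
orientation: [0.0, 0.994, 0.105, 0.0]
wrist_force: [-0.5, 0.9, 0.8]
finger_gap: -0.0001
```

```bash
python3 - <<'E'
from h import *
exec(open("st.py").read())
c=calibration("wrist");b=read_camera("wrist"); im=b[:,:,::-1].copy(); cv2.imwrite("pics/wrist3.png",im)
h=cv2.cvtColor(im,cv2.COLOR_BGR2HSV)
red=(((h[...,0]<6)|(h[...,0]>174))&(h[...,1]>180)&(h[...,2]>80)).astype(np.uint8); red[:150]=0;red[245:]=0
ys,xs=np.nonzero(red);print(xs.min(),xs.max(),ys.min(),ys.max())
f=plane("wrist",(xs.min(),(ys.min()+ys.max())/2),.088,c)[:2]
f0=np.array([.4793,.0515])+np.array([.21,-.978])*.0226
print("travel mm",(f-f0)@np.array([.21,-.978])*1000)
E
```

```text
t 57.30 tcp [0.4815 0.0427 0.1503] psi 12.09 F [-0.5  0.9  0.8] M [-0.012 -0.021  0.006] tau6 0.003 gap -0.0001
299 316 194 228
travel mm 16.222617714493975
```

View pics/wrist3.png

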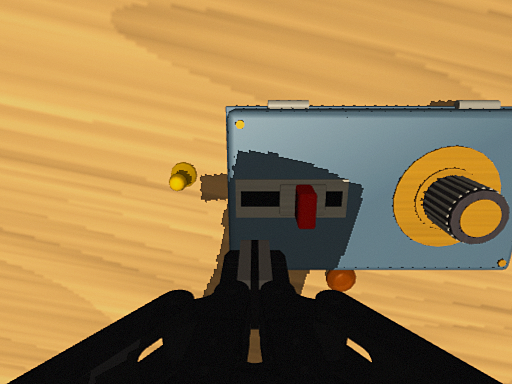

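The tab, now at about (307,207), has moved to the knob end of its track. Measured travel is about 16 mm. The robot is clear of everything, so I'm handing in.

```bash
python3 -c "
from workcell import *
print(hand_in())"
```

```text
the job is handed in; nothing more can be done
None
```

I turned the knob to its stop and back four clicks, and the red tab is slid fully in. The job was handed in at about 57 s of the 72 s limit; the hand-in reports no verdict.

- **Stop:** Turning anticlockwise took three bumps. The fourth rise jumped to about 0.6 N m instead of falling, which is the stop and stays below the 1 N m limit.
- **Clicks:** I turned back clockwise over four bumps, each seen as the torque changing sign, and let go where the torque was about zero.
- **Tab:** I pushed it with the shut fingers at about 2 N. It met no block at 3 mm and reached a firm end at about 3.6 N.
- **Last checks:** The wrist camera shows the tab at the knob end of its track, with a measured travel of about 16.2 mm against the nominal 16 mm. The robot was clear of everything, with no contact force beyond noise.
- **Other things on the shelf:** The yellow pawn and the marble look undisturbed in the last picture. The die, deck, dice cup and green pawn were not in that view and I did not measure any of them again, but the arm never went near them.
- **Disagreement:** The measured click spacings varied by a degree or two, once slightly above the stated 0.4 rad. This comes from coarse sampling or play in the grip, and the bump count was clear.

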